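# Sweep the ring cores into the pen

## Task

Clear the work area: with the fingertips, sweep the three loose ring cores along the bench into the open-fronted pen, so that all three lie flat on the bench, wholly inside its open front edge. Only push the cores, never lift them off the bench, and leave the other things on the bench where they are.

Things in the scene. Friction and masses are not known exactly. Their poses are not given: they have to be found in the camera images.
- core0_center (a point): Centre (half-way up, 7.5 mm above the bench) of one of three alike loose dark ferrite ring cores lying flat: outer diameter 40 mm, hole 24 mm, 15 mm high, about 55 g (30 to 40 percent more or less). It slides on the bench when pushed. z axis up through the hole.
- core1_center (a point): Centre (half-way up, 7.5 mm above the bench) of one of three alike loose dark ferrite ring cores lying flat: outer diameter 40 mm, hole 24 mm, 15 mm high, about 55 g (30 to 40 percent more or less). It slides on the bench when pushed. z axis up through the hole.
- core2_center (a point): Centre (half-way up, 7.5 mm above the bench) of one of three alike loose dark ferrite ring cores lying flat: outer diameter 40 mm, hole 24 mm, 15 mm high, about 55 g (30 to 40 percent more or less). It slides on the bench when pushed. z axis up through the hole.
- pen: The core pen: three upright aluminium walls, 4 mm thick and 30 mm high, fixed to the bench, open at the front and on top; no step at the front, the cores slide in on bench level. Inside 180 mm wide (its y) and 110 mm deep (its x). Origin on the bench at the centre of the inside area; +x points from the open front (at x = -55 mm) to the back wall (inner face at x = +55 mm), inner faces of the side walls at y = +-90 mm. z up.
- bin: A fixed aluminium box of the same outline (118 x 188 x 30 mm high) but with walls on all four sides and small parts in it: not the pen. Origin at the centre of its underside.
- capacitor: Bystander, loose, to be left alone: black can capacitor standing upright, diameter 25 mm, 40 mm high. Origin at the centre of its underside.
- relay: Bystander, loose, to be left alone: small clear relay block, 20 x 28 x 22 mm high. Origin at the centre of its underside.
- jar: Bystander, loose, to be left alone: small jar standing upright, diameter 44 mm, 55 mm high. Origin at the centre of its underside.
- multimeter: Bystander, loose, to be left alone: black hand multimeter lying on its back, 160 (x) x 78 (y) x 34 mm high. Origin at the centre of its underside.
- screwdriver: Bystander, loose, to be left alone: screwdriver lying along its x axis, 180 mm long, handle to -x, 26 mm thick. Origin at the centre of its underside.
- spool: Bystander, loose, to be left alone: flanged spool standing on its end, diameter 60 mm, 40 mm high. Origin at the centre of its underside.
- terminals: Bystander, loose, to be left alone: white terminal strip, 30 (x) x 70 (y) x 22 mm high. Origin at the centre of its underside.

How it is judged:
By the outcome, as a careful person would: the job done as asked, in the order asked, and still so for the second after the job is handed in, with the robot touching nothing.
It also fails if it takes over 72 s, if anything falls off the work surface, if the arm or the gripper's body presses on something with over 40 N, if the wrist force passes 120 N, or if a joint passes its speed limit or range.

## Robot

A 7-joint arm with a two-finger parallel gripper is mounted at the origin on the work surface. World frame = base frame: x ahead of the robot, y to its left, z up, the work surface at z = 0. Lengths are in mm, angles in degrees, forces in N, time in s.
With the tool pointing down it reaches from about 425 to 875 mm from the base axis. Payload 8.4 kg.
Tool frame: the origin (TCP) lies between the finger pads; the fingertips stand 11 mm ahead of it and the grasp point (between the pads) lies 8 mm behind it (tcp_to_tips is the distance from the TCP to the fingertips, in mm); z points along the fingers, y is the line along which they close (so a half turn about z gives the same grasp; the last joint's range is limited). The gripper opens to 87 mm and grips with 3 to 60 N. Pads are 19 mm wide; open, the fingers measure 117 mm over their backs; the gripper's body (75 mm by 190 mm) begins 51 mm behind the grasp point.
Start: joints at [57.685, 19.091, 2.286, 83.961, -0.768, 76.965, -3.352], TCP at [291.333, -581.023, 203.146] pointing down, gripper open.
Joint ranges: [-147.57, 147.57], [-21.85, 119.76], [-74.77, 79.35], [14.55, 137.4], [-85.83, 265.84], [4.83, 119.75], [-152.11, 152.11]. Speed limits (degrees/s): [127.2, 127.2, 159.86, 159.86, 180, 180, 180].

## Interface

Orientations are given as [roll, pitch, yaw] about the fixed x, y, z axes, in that order (R = Rz(yaw) Ry(pitch) Rx(roll)).
In Python, from cell import * gives the robot as it stands.
- The arm moves only by the tool play_rows, never from a script. Its argument "increments" is a list of rows, each a list of 5 numbers: the opening, from 0 (shut) to 1 (fully open), then the shift along the tool's x, y, z as a fraction of full scale, then the turn about the tool's z as a fraction of full scale. A call has 1 to 5 rows; each row shifts and turns the commanded pose from where the row before left it, along the tool's axes as they then stand; what a row does not reach is not made up. Full scale, the value 1, is 0.02 m for a shift and 0.12 rad for a turn. A row lasts 1/10 s, in which the tool goes at most 50 mm and 8.59 degrees, less where a joint would pass 70% of its speed; a pose out of reach is approached as far as the arm can. A call with a number of a shift or a turn outside -1 to 1 is refused whole. A call with a gripper value outside its range is refused whole. The fingers move at their own pace and stop on an object; the grip force is fixed at half the most. Time passes only in rows, so rows that do not move let the fingers close. It gives the time, the measured TCP pose, the force, the opening and the grip force at its end, in the units of the state.
- observe(): the state, without advancing time (a new reading comes with each control period).
- camera(name): name is "side" or "top"; returns a dict with "image" (400x640x3 uint8, blue, green, red), "vertical_fov" (degrees; the focal length in pixels is half the picture's height over the tangent of half this angle, whatever the lens; pixels are square), "cx", "cy" (the principal point, pixels), "D" ([k1, k2, p1, p2, k3] as OpenCV has them; the pictures are not rectified), "camera_from_world" (4x4, takes a point from world to camera coordinates). Camera axes: x right, y down, z forward; pixel columns grow to the right and rows downward; lengths in mm; the calibration is good to about 2 mm. A picture is of the moment at which its call begins. There is no depth.
- hand_in(): hands the job in; it is judged then, once.
The state is a dict: "clock": time; "q": joint angles; "qd": joint speeds; "effort": joint torques, N m; "tool_pos": TCP position; "ee_rot": TCP orientation; "wrist_force": force on the tool from outside, world axes, zero at the start; "ft_torque": the same for the moment, N m; "width": finger opening in mm; "finger_force": force on a finger pad.
Only numpy, scipy, OpenCV 4.12 (cv2) and the standard library are available. Lean on these libraries where they do the work, as an engineer would, in place of code of your own. Each camera call takes 0.05 s, during which the arm holds its last target. There are 200 camera calls.

## Working session

There is one attempt and no reset: what is moved stays moved. The work goes in short steps, Python scripts to look and compute and a tool call to move; the robot and the scene stay as the last step left them, time stands still between calls to the robot, and variables do not carry over. Pictures are saved under pics/ and viewed, at most 10 in all, crops included, and the job is handed in when it is done.

Besides the shell and the picture viewer there is one more tool, called by a JSON object that holds its "fn" and its "kwargs". play_rows: Moves the arm, as the interface text tells. Its arguments: {"type":"object","properties":{"increments":{"type":"array"}},"required":["increments"]}

```bash
mkdir -p pics
cat > h.py <<'E'
from cell import *
import numpy as np, cv2
def cal(c):
    f=200/np.tan(np.radians(c["vertical_fov"])/2)
    K=np.array([[f,0,c["cx"]],[0,f,c["cy"]],[0,0,1.]])
    return K,np.array(c["D"],float),np.array(c["camera_from_world"],float)
def ray(c,uv,z):
    K,D,T=cal(c)
    p=cv2.undistortPoints(np.array(uv,float).reshape(-1,1,2),K,D).reshape(-1,2)
    d=np.c_[p,np.ones(len(p))]@T[:3,:3]
    o=-T[:3,:3].T@T[:3,3]
    return o+d*((z-o[2])/d[:,2])[:,None]
def proj(c,P):
    K,D,T=cal(c)
    return cv2.projectPoints(np.array(P,float).reshape(-1,1,3),cv2.Rodrigues(T[:3,:3])[0],T[:3,3],K,D)[0].reshape(-1,2)
E
python3 - <<'E'
from h import *
for n in("top","side"):
    c=camera(n); cv2.imwrite(f"pics/{n}0.png",c["image"]); K,D,T=cal(c); print(n,K[0,0],-T[:3,:3].T@T[:3,3],T[:3,:3].round(2).tolist())
s=observe();print(s["tool_pos"],s["ee_rot"],s["clock"],s["width"])
E
```

```text
top 466.1321251063963 [ 425.49984824   -2.8681004  1489.80831214] [[-0.0, -1.0, 0.01], [-0.99, 0.0, -0.11], [0.11, -0.01, -0.99]]
side 516.3714947260335 [  23.87174303 1006.1324761   809.99666276] [[-0.87, -0.5, 0.01], [-0.28, 0.48, -0.83], [0.41, -0.72, -0.56]]
[ 291.12847558 -580.66567245  202.37323798] [-1.79920205e+02  6.67641357e-03  2.66294632e+01] 0.1 86.74687066935245
```

View pics/top0.png

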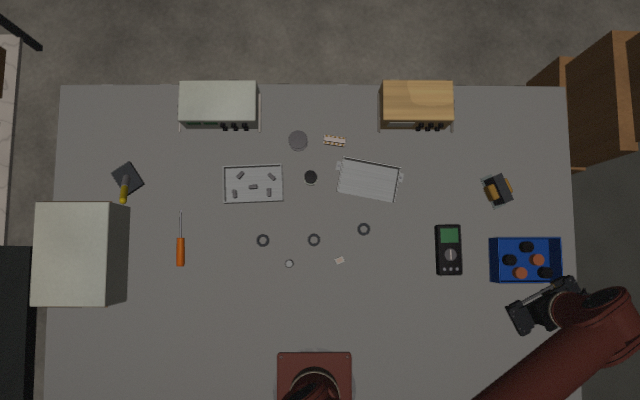

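View pics/side0.png

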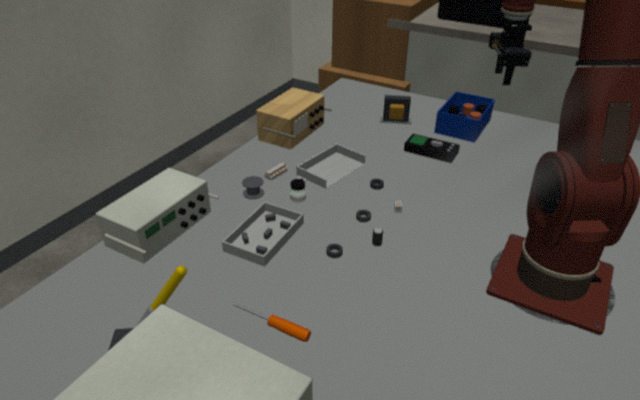

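The top view shows the cores at about (263,240), (314,240) and (363,229). The pen is at (369,180) with its open front toward the robot, and the jar at (311,177) stands between bin and pen. The capacitor is at (289,263) and the relay at (339,260).

Run:
```python
from h import *
c=camera("top"); im=c["image"]
cv2.imwrite("pics/crop.png",cv2.resize(im[120:280,215:415],None,fx=4,fy=3.75,interpolation=cv2.INTER_CUBIC)) if 0 else cv2.imwrite("pics/crop.png",cv2.resize(im[125:275,225:425],None,fx=4,fy=4,interpolation=cv2.INTER_CUBIC))
g=cv2.cvtColor(im,cv2.COLOR_BGR2GRAY)
m=(g<75).astype(np.uint8); m[:215]=0; m[255:]=0
n,l,st,ce=cv2.connectedComponentsWithStats(m)
for i in range(1,n):
    if st[i,4]>30 and 230<ce[i,0]<400: print(ce[i],st[i],ray(c,ce[i],8)[0].round(1))
for n,uv,z in(("cap",(289,263),20),("relay",(339.5,260),11),("jar",(311,177),50)): print(n,ray(c,uv,z)[0].round(0))
```

```text
[363.45238095 228.72619048] [358 223  12  13  84] [ 497.4 -156.     8. ]
[262.40697674 240.10465116] [257 234  12  13  86] [461.7 164.8   8. ]
[313.47945205 239.31506849] [308 234  12  12  73] [464.1   3.1   8. ]
cap [390.  80.  20.]
relay [399. -79.  11.]
jar [657.  11.  50.]
```

View pics/crop.png

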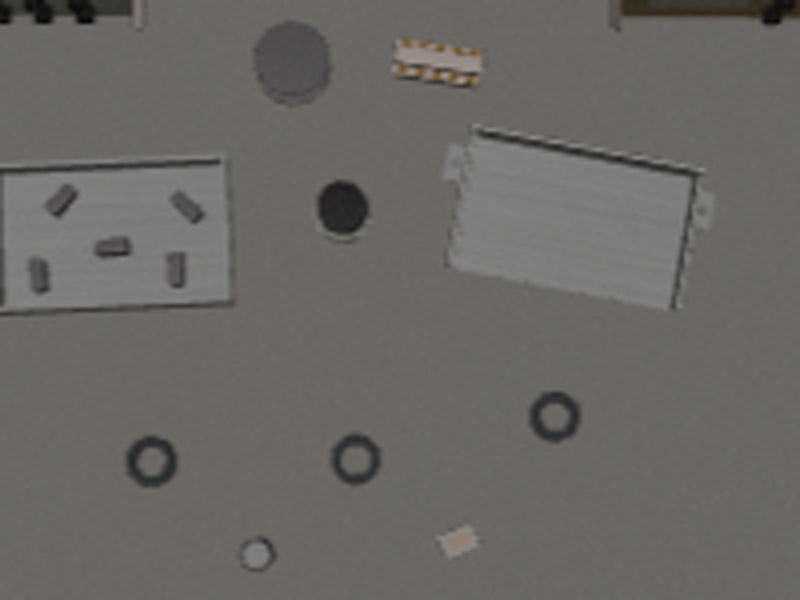

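Rings and open front are clear. The pen's front corners are at crop (449,267) and (675,308), and its floor is visible.

```bash
cat >> h.py <<'E'
def wrap(a): return (a+180)%360-180
def plan(wps,o,start=None):
    # wps: (x,y,z,yaw,nrows) -> rows in tool axes (tool pointing down)
    s=observe(); x,y,z=s["tool_pos"]; w=s["ee_rot"][2]
    if start: x,y,z,w=start
    n=0
    for X,Y,Z,W,N in wps:
        P0=np.array([x,y,z,w]); d=np.array([X-x,Y-y,Z-z,wrap(W-w)])
        for k in range(N):
            t=P0+d*(k+1)/N; a=np.radians(w); dx,dy=t[0]-x,t[1]-y
            r=[(dx*np.cos(a)+dy*np.sin(a))/20,(dx*np.sin(a)-dy*np.cos(a))/20,(z-t[2])/20,-np.radians(t[3]-w)/.12]
            r=[round(float(v),2) for v in r]
            # follow rounded
            x+=20*(r[0]*np.cos(a)+r[1]*np.sin(a)); y+=20*(r[0]*np.sin(a)-r[1]*np.cos(a)); z-=20*r[2]; w-=np.degrees(.12*r[3])
            n+=1; print([o]+r,end=",\n" if n%5==0 else ", ")
            if max(map(abs,r))>1: print("!!",end="")
    print("\nend",x,y,z,w)
E
python3 - <<'E'
from h import *
c=camera("top")
q=lambda a,b:(225+(a-1.5)/4,125+(b-1.5)/4)
F=ray(c,[q(449,267),q(675,308)],0); B=ray(c,[q(477,128),q(700,172)],30)
print(F.round(1),B.round(1),np.linalg.norm(F[0]-F[1]),np.linalg.norm(B[0]-B[1]))
d=F[0]-F[1]; yaw=np.degrees(np.arctan2(-d[0],d[1])); print("yaw",yaw)
ex=np.array([np.cos(np.radians(yaw)),np.sin(np.radians(yaw))]);ey=np.array([-ex[1],ex[0]])
o=(F[0]+F[1])[:2]/2+55*ex; print("pen",o,"front wall back depth",(B.mean(0)[:2]-o)@ex)
for t in((25,-50),(25,0),(25,50),(-100,0),(-100,-50),(-100,50)): print(t,(o+t[0]*ex+t[1]*ey).round(1))
for p in((497,-156),(464,3),(462,165)): print((np.array(p)-o)@ex,(np.array(p)-o)@ey)
plan([(463,-144,200,160,26)],0.28)
E
```

```text
[[ 618.3  -72.3    0. ]
 [ 585.  -254.5    0. ]] [[ 726.1  -93.8   30. ]
 [ 690.8 -271.5   30. ]] 185.21402313233725 181.1303263833254
yaw -10.348773641327082
pen [ 655.78072821 -173.27258366] front wall back depth 53.494980203564516
(25, -50) [ 671.4 -227. ]
(25, 0) [ 680.4 -177.8]
(25, 50) [ 689.4 -128.6]
(-100, 0) [ 557.4 -155.3]
(-100, -50) [ 548.4 -204.5]
(-100, 50) [ 566.4 -106.1]
-159.30060024229667 -11.531719783554928
-220.32648304992483 138.9536337481082
-251.39557823638629 297.9590151799786
[0.28, 0.67, -0.6, 0.01, -0.75], [0.28, 0.73, -0.54, 0.0, -0.74], [0.28, 0.76, -0.48, 0.01, -0.75], [0.28, 0.81, -0.4, 0.0, -0.74], [0.28, 0.84, -0.33, 0.01, -0.75],
[0.28, 0.87, -0.25, 0.0, -0.75], [0.28, 0.88, -0.17, 0.01, -0.74], [0.28, 0.9, -0.1, 0.0, -0.75], [0.28, 0.9, -0.01, 0.01, -0.74], [0.28, 0.9, 0.06, 0.0, -0.75],
[0.28, 0.89, 0.15, 0.01, -0.75], [0.28, 0.88, 0.23, 0.0, -0.74], [0.28, 0.85, 0.3, 0.01, -0.75], [0.28, 0.82, 0.38, 0.0, -0.75], [0.28, 0.78, 0.45, 0.01, -0.74],
[0.28, 0.74, 0.52, 0.0, -0.75], [0.28, 0.69, 0.58, 0.01, -0.74], [0.28, 0.63, 0.64, 0.0, -0.75], [0.28, 0.58, 0.7, 0.01, -0.75], [0.28, 0.51, 0.74, 0.0, -0.74],
[0.28, 0.44, 0.79, 0.01, -0.75], [0.28, 0.37, 0.82, 0.0, -0.74], [0.28, 0.29, 0.86, 0.01, -0.75], [0.28, 0.22, 0.87, 0.0, -0.75], [0.28, 0.14, 0.9, 0.01, -0.74],
[0.28, 0.06, 0.9, 0.0, -0.75], 
end 462.95181443335406 -143.8969713560867 200.01088939491783 160.01399118415034
```

{"fn": "play_rows", "kwargs": {"increments": [[0.28,0.67,-0.6,0,-0.75],[0.28,0.73,-0.54,0,-0.75],[0.28,0.76,-0.48,0,-0.75],[0.28,0.81,-0.4,0,-0.75],[0.28,0.84,-0.33,0,-0.75]]}}

```text
clock: 0.7
tool_pos: [324.4, -496.2, 203.0]
ee_rot: [-180.0, -0.0, 52.6]
wrist_force: [-0.2, -0.3, -0.2]
width: 54.7
finger_force: 0.0
```

{"fn": "play_rows", "kwargs": {"increments": [[0.28,0.87,-0.25,0,-0.75],[0.28,0.88,-0.17,0,-0.75],[0.28,0.9,-0.1,0,-0.75],[0.28,0.9,0,0,-0.75],[0.28,0.9,0.06,0,-0.75]]}}

```text
clock: 1.2
tool_pos: [357.3, -412.2, 203.0]
ee_rot: [-180.0, -0.0, 78.4]
wrist_force: [0.0, -0.3, -0.3]
width: 25.6
finger_force: 0.0
```

{"fn": "play_rows", "kwargs": {"increments": [[0.28,0.89,0.15,0,-0.75],[0.28,0.88,0.23,0,-0.75],[0.28,0.85,0.3,0,-0.75],[0.28,0.82,0.38,0,-0.75],[0.28,0.78,0.45,0,-0.75]]}}

```text
clock: 1.7
tool_pos: [389.9, -328.0, 203.0]
ee_rot: [-180.0, -0.0, 104.2]
wrist_force: [0.3, -0.7, -0.3]
width: 24.4
finger_force: 0.0
```

{"fn": "play_rows", "kwargs": {"increments": [[0.28,0.74,0.52,0,-0.75],[0.28,0.69,0.58,0,-0.75],[0.28,0.63,0.64,0,-0.75],[0.28,0.58,0.7,0,-0.75],[0.28,0.51,0.74,0,-0.75]]}}

```text
clock: 2.2
tool_pos: [422.2, -243.8, 203.1]
ee_rot: [-180.0, -0.0, 130.0]
wrist_force: [-0.1, 0.4, 0.6]
width: 24.2
finger_force: 0.0
```

{"fn": "play_rows", "kwargs": {"increments": [[0.28,0.44,0.79,0,-0.75],[0.28,0.37,0.82,0,-0.75],[0.28,0.29,0.86,0,-0.75],[0.28,0.22,0.87,0,-0.75],[0.28,0.14,0.9,0,-0.75]]}}

```text
clock: 2.7
tool_pos: [454.4, -159.4, 203.1]
ee_rot: [-180.0, -0.0, 155.8]
wrist_force: [-0.2, -0.1, 0.5]
width: 24.3
finger_force: 0.0
```

Run:
```python
from h import *
plan([(459,-140.5,60,157.8,8),(459,-140.5,16,157.8,4)],0.28)
plan([(648,-217.4,16,157.8,20)],0.28,(459,-140.5,16,157.8))
```

```text
[0.28, 0.02, 0.12, 0.89, -0.04], [0.28, 0.02, 0.12, 0.9, -0.03], [0.28, 0.03, 0.12, 0.89, -0.04], [0.28, 0.02, 0.12, 0.9, -0.04], [0.28, 0.02, 0.12, 0.89, -0.04],
[0.28, 0.02, 0.12, 0.9, -0.03], [0.28, 0.02, 0.12, 0.89, -0.04], [0.28, 0.01, 0.12, 0.9, -0.04], [0.28, 0.0, -0.0, 0.55, 0.0], [0.28, 0.0, -0.0, 0.55, 0.0],
[0.28, 0.0, -0.0, 0.55, 0.0], [0.28, 0.0, -0.0, 0.55, 0.0], 
end 459.1065334893161 -140.45923484486343 15.923765741560828 157.81641057355395
[0.28, -0.51, 0.0, 0.0, -0.0], [0.28, -0.51, 0.0, 0.0, -0.0], [0.28, -0.51, 0.0, 0.0, -0.0], [0.28, -0.51, 0.0, 0.0, -0.0], [0.28, -0.51, 0.0, 0.0, -0.0],
[0.28, -0.51, 0.0, 0.0, -0.0], [0.28, -0.51, 0.0, 0.0, -0.0], [0.28, -0.51, 0.0, 0.0, -0.0], [0.28, -0.51, 0.0, 0.0, -0.0], [0.28, -0.51, 0.01, 0.0, -0.0],
[0.28, -0.51, -0.0, 0.0, -0.0], [0.28, -0.51, -0.0, 0.0, -0.0], [0.28, -0.51, -0.0, 0.0, -0.0], [0.28, -0.51, -0.0, 0.0, -0.0], [0.28, -0.51, -0.0, 0.0, -0.0],
[0.28, -0.51, -0.0, 0.0, -0.0], [0.28, -0.51, -0.0, 0.0, -0.0], [0.28, -0.51, -0.0, 0.0, -0.0], [0.28, -0.51, 0.0, 0.0, -0.0], [0.28, -0.51, 0.0, 0.0, -0.0],

end 647.9531674586023 -217.39434639400554 16.0 157.8
```

{"fn": "play_rows", "kwargs": {"increments": [[0.28,0.02,0.12,0.9,-0.04],[0.28,0.02,0.12,0.9,-0.04],[0.28,0.02,0.12,0.9,-0.04],[0.28,0.02,0.12,0.9,-0.04],[0.28,0.02,0.12,0.9,-0.04]]}}

```text
clock: 3.2
tool_pos: [457.3, -148.2, 112.4]
ee_rot: [-180.0, 0.0, 156.9]
wrist_force: [0.3, -0.1, 0.6]
width: 24.5
finger_force: 0.0
```

{"fn": "play_rows", "kwargs": {"increments": [[0.28,0.02,0.12,0.9,-0.04],[0.28,0.02,0.12,0.9,-0.04],[0.28,0.02,0.12,0.9,-0.04],[0.28,0,0,0.5,0],[0.28,0,0,0.5,0]]}}

```text
clock: 3.7
tool_pos: [459.1, -141.3, 38.7]
ee_rot: [-180.0, -0.0, 157.7]
wrist_force: [-0.2, -0.2, 0.1]
width: 24.3
finger_force: 0.0
```

{"fn": "play_rows", "kwargs": {"increments": [[0.28,0,0,0.5,0],[0.28,0,0,0.5,0],[0.28,0,0,0,0]]}}

```text
clock: 4.0
tool_pos: [458.3, -141.1, 18.0]
ee_rot: [-180.0, -0.1, 157.7]
wrist_force: [-0.4, -0.5, 0.5]
width: 24.5
finger_force: 0.0
```

Run:
```python
from h import *
s=observe();print(s["tool_pos"],s["ee_rot"],s["wrist_force"],s["width"])
c=camera("side");P=proj(c,[(497,-156,8)])[0].astype(int);print(P)
cv2.imwrite("pics/a.png",cv2.resize(c["image"][P[1]-60:P[1]+60,P[0]-80:P[0]+80],None,fx=5,fy=5))
```

```text
[ 458.25581368 -141.05484898   17.96750633] [-1.79999505e+02 -1.06847029e-01  1.57738495e+02] [-0.36895196 -0.50674439  0.53580954] 24.53581229269205
[376 183]
```

View pics/a.png

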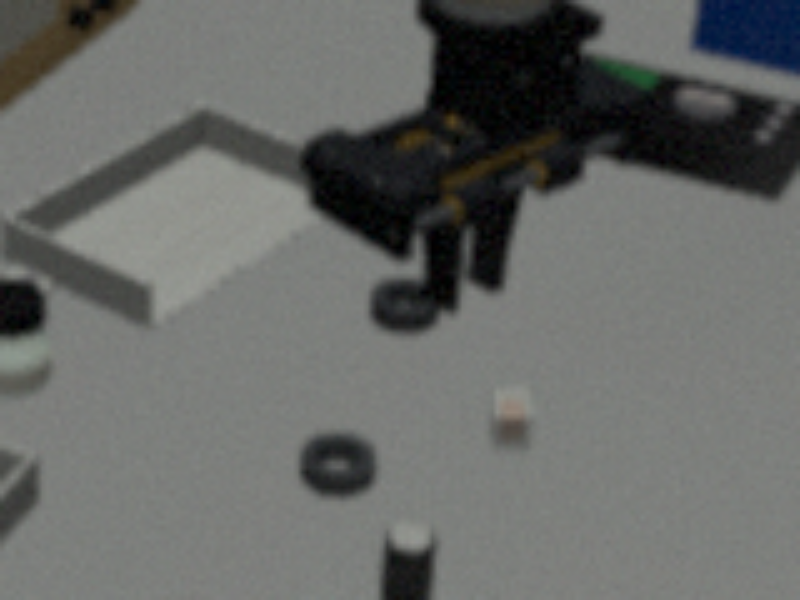

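The side view shows the fingers straddling the back of core A at crop (405,305), with the way into the pen free. I'll push now.

{"fn": "play_rows", "kwargs": {"increments": [[0.28,-0.2,0,0.1,0],[0.28,-0.3,0,0,0],[0.28,-0.5,0,0,0],[0.28,-0.5,0,0,0],[0.28,-0.5,0,0,0]]}}

```text
clock: 4.55
tool_pos: [497.3, -156.8, 17.3]
ee_rot: [180.0, 0.0, 157.7]
wrist_force: [-0.1, -0.9, -0.4]
width: 24.5
finger_force: 0.0
```

{"fn": "play_rows", "kwargs": {"increments": [[0.28,-0.5,0,0,0],[0.28,-0.5,0,0,0],[0.28,-0.5,0,0,0],[0.28,-0.5,0,0,0],[0.28,-0.5,0,0,0]]}}

```text
clock: 5.05
tool_pos: [543.1, -175.6, 17.1]
ee_rot: [180.0, -0.0, 157.7]
wrist_force: [-0.9, -0.5, 0.7]
width: 24.3
finger_force: 0.0
```

Run:
```python
from h import *
c=camera("side");P=proj(c,[(560,-170,8)])[0].astype(int);print(P)
cv2.imwrite("pics/b.png",cv2.resize(c["image"][P[1]-60:P[1]+60,P[0]-80:P[0]+80],None,fx=5,fy=5))
```

```text
[358 175]
```

View pics/b.png

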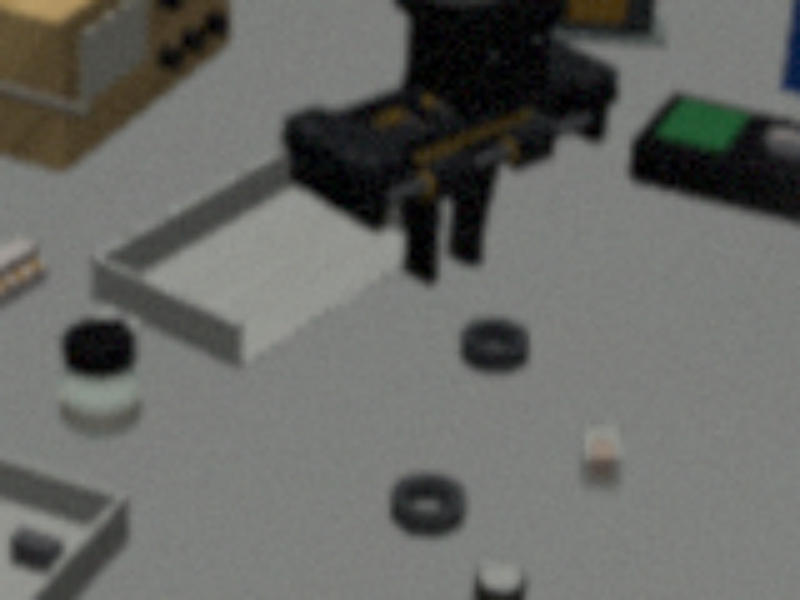

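Core A has not moved: it is still at px (377,184). The fingers either passed over it or missed it, so I'll check where the tips really are.

Run:
```python
from h import *
s=observe();p=s["tool_pos"];print(p)
a=np.radians(s["ee_rot"][2]);ty=np.array([np.sin(a),-np.cos(a),0])
c=camera("side");P=proj(c,[(560,-170,8)])[0].astype(int)
im=cv2.resize(c["image"][P[1]-60:P[1]+60,P[0]-80:P[0]+80],None,fx=5,fy=5)
for z in(-11,0,30):
  for d in(20,-20):
    u=((proj(c,[p+ty*d+[0,0,z]])[0]-P+[80,60])*5);print(z,d,u.round(0))
c=camera("top");g=cv2.cvtColor(c["image"],cv2.COLOR_BGR2GRAY)
u=proj(c,[p-[0,0,11]])[0];print("top tip",u)
P=u.astype(int);i2=cv2.resize(c["image"][P[1]-60:P[1]+60,P[0]-80:P[0]+80],None,fx=5,fy=5);cv2.imwrite("pics/c.png",i2)
```

```text
[ 544.47951055 -176.19780236   17.2772405 ]
-11 20 [406. 317.]
-11 -20 [457. 295.]
0 20 [407. 301.]
0 -20 [458. 279.]
30 20 [410. 257.]
30 -20 [461. 235.]
top tip [369.54721698 214.03064805]
```

View pics/c.png

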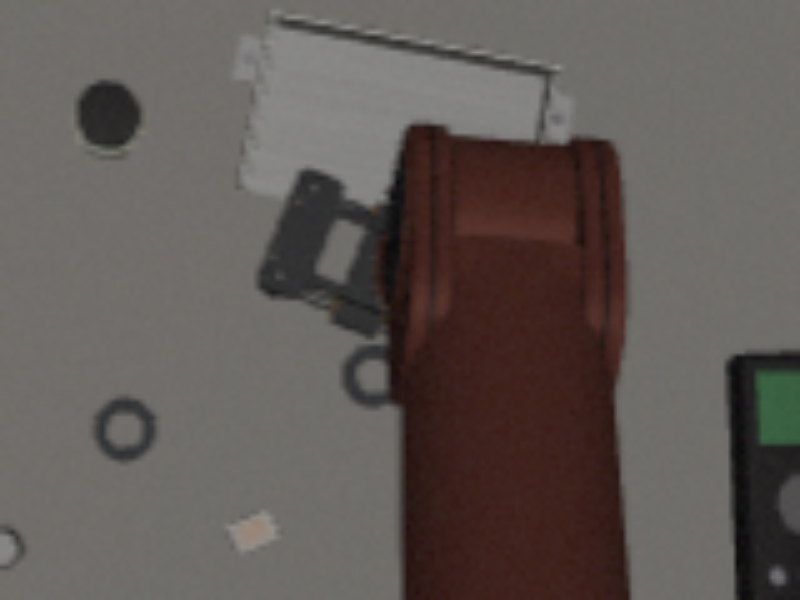

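{"fn": "play_rows", "kwargs": {"increments": [[0.28,0,0,0.15,0],[0.28,0,0,0.1,0],[0.28,0,0,0,0]]}}

```text
clock: 5.5
tool_pos: [541.7, -175.1, 11.7]
ee_rot: [-180.0, -0.0, 157.8]
wrist_force: [0.3, 0.4, -0.3]
width: 24.5
finger_force: 0.0
```

{"fn": "play_rows", "kwargs": {"increments": [[0.28,0,0,0.15,0],[0.28,0,0,0.1,0],[0.28,0,0,0,0]]}}

```text
clock: 5.8
tool_pos: [542.1, -175.2, 6.8]
ee_rot: [-180.0, -0.0, 157.7]
wrist_force: [-0.4, -0.6, 0.5]
width: 24.2
finger_force: 0.0
```

Run:
```python
from h import *
c=camera("side");P=proj(c,[(520,-170,8)])[0].astype(int);print(P)
im=cv2.resize(c["image"][P[1]-40:P[1]+40,P[0]-50:P[0]+50],None,fx=7,fy=7,interpolation=cv2.INTER_CUBIC)
cv2.imwrite("pics/d.png",cv2.convertScaleAbs(im,alpha=1.8))
```

```text
[371 178]
```

View pics/d.png

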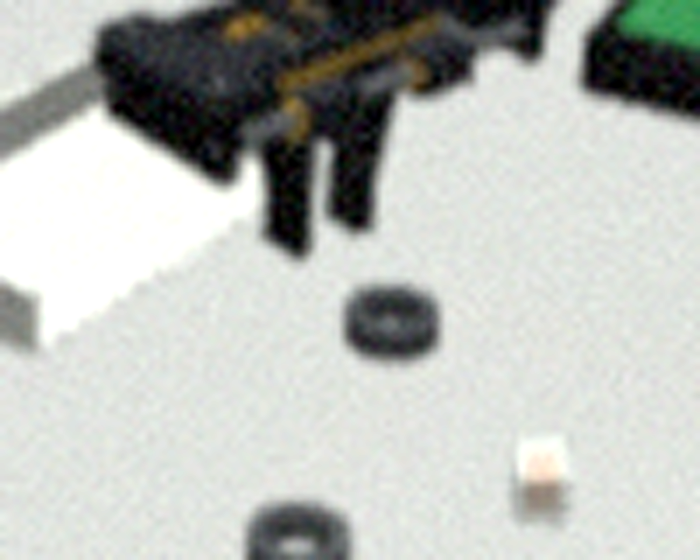

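{"fn": "play_rows", "kwargs": {"increments": [[0.28,0,0,0.15,0],[0.28,0,0,0.15,0],[0.28,0,0,0,0]]}}

```text
clock: 6.15
tool_pos: [542.0, -175.2, 0.6]
ee_rot: [-180.0, -0.0, 157.7]
wrist_force: [-0.8, -0.2, -0.2]
width: 24.5
finger_force: 0.0
```

{"fn": "play_rows", "kwargs": {"increments": [[0.28,0,0,0.1,0],[0.28,0,0,0.1,0],[0.28,0,0,0,0]]}}

```text
clock: 6.45
tool_pos: [542.2, -175.2, -3.2]
ee_rot: [-180.0, -0.0, 157.7]
wrist_force: [0.4, 0.1, 0.0]
width: 24.4
finger_force: 0.0
```

{"fn": "play_rows", "kwargs": {"increments": [[0.28,0,0,0.1,0],[0.28,0,0,0.1,0],[0.28,0,0,0,0]]}}

```text
clock: 6.75
tool_pos: [542.2, -175.2, -7.2]
ee_rot: [180.0, -0.0, 157.7]
wrist_force: [-0.8, 0.3, 0.9]
width: 23.9
finger_force: 0.0
```

Run:
```python
from h import *
s=observe();p=s["tool_pos"];print(p,s["wrist_force"])
a=np.radians(s["ee_rot"][2]);tx=np.array([np.cos(a),np.sin(a),0]);ty=np.array([np.sin(a),-np.cos(a),0])
c=camera("side");P=proj(c,[(520,-170,8)])[0]
g=cv2.cvtColor(c["image"],cv2.COLOR_BGR2GRAY)
# finger blobs: dark pixels, bottom in each column near the tool
for u in range(352,386):
    col=[v for v in range(150,186) if g[v,u]<45]; print(u,max(col) if col else None,end="; ")
print()
for z in(0,10,20):
  for d in(12,27,-12,-27):
    print(z,d,proj(c,[[p[0],p[1],z]+ty*d+tx*9.5,[p[0],p[1],z]+ty*d-tx*9.5]).round(1).tolist())
```

```text
[ 542.16181923 -175.23263821   -7.15888219] [-0.83602779  0.27854506  0.86910632]
352 167; 353 167; 354 163; 355 162; 356 159; 357 160; 358 163; 359 175; 360 176; 361 176; 362 177; 363 177; 364 175; 365 163; 366 161; 367 161; 368 172; 369 173; 370 173; 371 185; 372 185; 373 185; 374 185; 375 182; 376 182; 377 182; 378 183; 379 185; 380 185; 381 185; 382 185; 383 154; 384 153; 385 153; 
0 12 [[363.9, 181.1], [359.6, 178.3]]
0 27 [[360.1, 182.8], [355.8, 180.0]]
0 -12 [[370.0, 178.4], [365.7, 175.7]]
0 -27 [[373.8, 176.8], [369.4, 174.1]]
10 12 [[364.1, 178.2], [359.8, 175.4]]
10 27 [[360.3, 179.9], [355.9, 177.1]]
10 -12 [[370.2, 175.6], [365.9, 172.8]]
10 -27 [[374.0, 173.9], [369.6, 171.2]]
20 12 [[364.3, 175.3], [359.9, 172.5]]
20 27 [[360.4, 177.0], [356.1, 174.2]]
20 -12 [[370.5, 172.6], [366.1, 169.9]]
20 -27 [[374.2, 171.0], [369.8, 168.3]]
```

{"fn": "play_rows", "kwargs": {"increments": [[0.28,0,0,0.1,0],[0.28,0,0,0.1,0],[0.28,0,0,0,0]]}}

```text
clock: 7.1
tool_pos: [542.2, -175.2, -11.2]
ee_rot: [180.0, -0.0, 157.7]
wrist_force: [0.1, 0.3, -0.9]
width: 24.3
finger_force: 0.0
```

{"fn": "play_rows", "kwargs": {"increments": [[0.28,0,0,0.1,0],[0.28,0,0,0.05,0],[0.28,0,0,0,0]]}}

```text
clock: 7.4
tool_pos: [542.2, -175.2, -14.0]
ee_rot: [180.0, -0.0, 157.7]
wrist_force: [0.4, -0.2, -0.1]
width: 24.3
finger_force: 0.0
```

{"fn": "play_rows", "kwargs": {"increments": [[0.28,0,0,0.1,0],[0.28,0,0,0.05,0],[0.28,0,0,0,0]]}}

```text
clock: 7.7
tool_pos: [542.2, -175.2, -17.0]
ee_rot: [180.0, -0.0, 157.7]
wrist_force: [-0.9, -0.6, 0.2]
width: 24.2
finger_force: 0.0
```

{"fn": "play_rows", "kwargs": {"increments": [[0.28,0,0,0.05,0],[0.28,0,0,0.05,0],[0.28,0,0,0,0]]}}

```text
clock: 8.0
tool_pos: [542.4, -175.3, -18.8]
ee_rot: [180.0, 0.0, 157.7]
wrist_force: [0.3, 0.7, 0.4]
width: 24.3
finger_force: 0.0
```

Run:
```python
from h import *
s=observe();p=s["tool_pos"];print(p,s["wrist_force"])
c=camera("side")
g=cv2.cvtColor(c["image"],cv2.COLOR_BGR2GRAY)
for u in range(357,372):
    col=[v for v in range(150,184) if g[v,u]<45]; print(u,max(col) if col else None,end="; ")
im=cv2.resize(c["image"][145:205,320:400],None,fx=9,fy=9,interpolation=cv2.INTER_CUBIC)
cv2.imwrite("pics/e.png",cv2.convertScaleAbs(im,alpha=1.8))
```

```text
[ 542.42924792 -175.29727901  -18.80091293] [0.25100046 0.65932703 0.42866312]
357 164; 358 168; 359 179; 360 179; 361 180; 362 181; 363 181; 364 172; 365 165; 366 165; 367 165; 368 175; 369 176; 370 177; 371 183;
```

View pics/e.png

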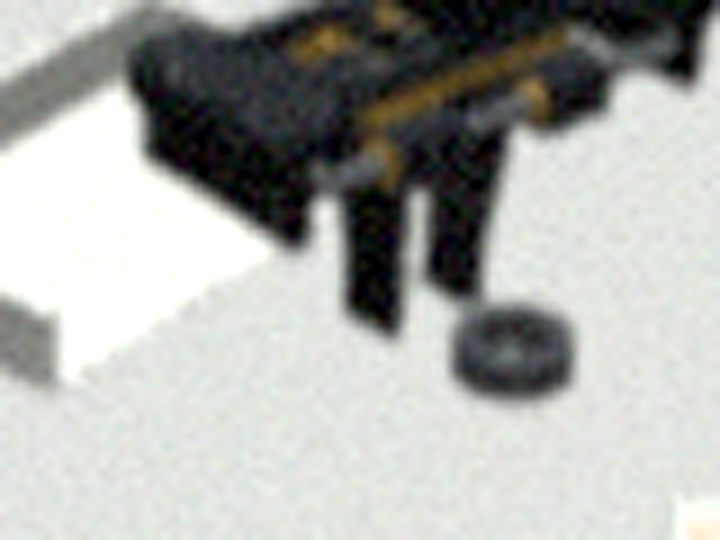

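Finger tips are at about crop (395,335) and (470,297), close to bench level now, with the ring just behind at (515,350). I'll feel for the bench.

{"fn": "play_rows", "kwargs": {"increments": [[0.28,0,0,0.05,0],[0.28,0,0,0.05,0],[0.28,0,0,0,0]]}}

```text
clock: 8.35
tool_pos: [542.5, -175.3, -19.0]
ee_rot: [-180.0, 0.0, 157.7]
wrist_force: [-9.8, 2.1, 22.4]
width: 24.5
finger_force: 11.3
```

{"fn": "play_rows", "kwargs": {"increments": [[0.28,0,0,0.05,0],[0.28,0,0,0,0]]}}

```text
clock: 8.55
tool_pos: [542.5, -175.3, -19.1]
ee_rot: [-179.9, 0.0, 157.7]
wrist_force: [-13.5, 3.0, 33.8]
width: 24.4
finger_force: 16.8
```

The bench contact comes at TCP z = -19, so in truth the tips sit 30 mm higher than the nominal 11 mm ahead of the TCP. My push height becomes TCP z ≈ -15. I'll rise, go back behind core A and redo the push.

{"fn": "play_rows", "kwargs": {"increments": [[0.28,0,0,-0.7,0],[0.28,0,0,-0.7,0],[0.28,0,0,-0.7,0],[0.28,0.9,0,0,0],[0.28,0.9,0,0,0]]}}

```text
clock: 9.05
tool_pos: [509.5, -161.6, 21.2]
ee_rot: [180.0, 0.1, 157.7]
wrist_force: [0.2, -0.3, 0.8]
width: 24.2
finger_force: 0.0
```

{"fn": "play_rows", "kwargs": {"increments": [[0.28,0.9,0,0,0],[0.28,0.9,0,0,0],[0.28,0.9,0,0,0],[0.28,0,0,0,0]]}}

```text
clock: 9.45
tool_pos: [457.4, -140.7, 20.5]
ee_rot: [-180.0, -0.0, 157.8]
wrist_force: [-0.6, 0.3, -0.2]
width: 24.7
finger_force: 0.0
```

{"fn": "play_rows", "kwargs": {"increments": [[0.28,0,0,0.6,0],[0.28,0,0,0.6,0],[0.28,0,0,0.5,0],[0.28,0,0,0.05,0],[0.28,-0.3,0,0,0]]}}

```text
clock: 9.95
tool_pos: [464.0, -143.2, -15.7]
ee_rot: [180.0, -0.1, 157.8]
wrist_force: [0.0, 0.4, 0.2]
width: 24.1
finger_force: 0.0
```

{"fn": "play_rows", "kwargs": {"increments": [[0.28,-0.3,0,0,0],[0.28,-0.4,0,0,0],[0.28,-0.5,0,0,0],[0.28,-0.5,0,0,0],[0.28,-0.5,0,0,0]]}}

```text
clock: 10.45
tool_pos: [506.3, -160.6, -14.7]
ee_rot: [180.0, 0.0, 157.7]
wrist_force: [-1.3, 0.5, 1.1]
width: 24.4
finger_force: 0.5
```

{"fn": "play_rows", "kwargs": {"increments": [[0.28,-0.5,0,0,0],[0.28,-0.5,0,0,0],[0.28,-0.5,0,0,0],[0.28,-0.5,0,0,0],[0.28,-0.5,0,0,0]]}}

```text
clock: 10.95
tool_pos: [552.4, -179.4, -14.9]
ee_rot: [180.0, -0.0, 157.7]
wrist_force: [-0.8, 0.8, 0.7]
width: 24.2
finger_force: 0.6
```

```bash
cat >> h.py <<'E'
def cores(name,exclude=(),thr=75):
    c=camera(name); g=cv2.cvtColor(c["image"],cv2.COLOR_BGR2GRAY)
    m=(g<thr).astype(np.uint8); n,l,st,ce=cv2.connectedComponentsWithStats(m)
    for i in range(1,n):
        if 30<st[i,4]<500:
            P=ray(c,ce[i],8)[0]
            if 430<P[0]<740 and -300<P[1]<220: print(name,ce[i].round(1),st[i].tolist(),P.round(1))
    return c
E
python3 - <<'E'
from h import *
cores("side"); cores("top"); s=observe();p=s["tool_pos"];print(p)
E
```

```text
side [311.5 177.4] [298, 169, 27, 17, 105] [673.2 -89.4   8. ]
side [297.3 184.1] [290, 179, 15, 12, 143] [689.9 -37.8   8. ]
side [246.7 223.4] [227, 205, 41, 37, 232] [703.7 183.9   8. ]
side [362.9 215.6] [356, 210, 15, 12, 138] [462.    3.6   8. ]
side [270.  217.7] [266, 215, 9, 7, 49] [666.3 133.8   8. ]
side [281.9 241.6] [259, 217, 44, 48, 298] [586.  199.8   8. ]
side [284.5 225.2] [281, 222, 9, 7, 45] [616.5 141.6   8. ]
side [267.6 234.1] [264, 230, 8, 9, 48] [632.8 193.1   8. ]
side [334.1 250.6] [327, 244, 16, 14, 164] [460.  165.1   8. ]
top [372.1 163.1] [345, 158, 55, 12, 83] [ 709.5 -186.4    8. ]
top [246.9 167.2] [224, 165, 56, 14, 71] [695.7 217.6   8. ]
top [310.2 176.5] [305, 170, 12, 14, 128] [665.4  13.5   8. ]
top [262.5 240.1] [257, 234, 12, 13, 82] [461.8 164.4   8. ]
top [313.6 239.5] [308, 234, 12, 12, 69] [463.6   2.8   8. ]
[ 553.07724294 -179.64059118  -14.77013976]
```

{"fn": "play_rows", "kwargs": {"increments": [[0.28,-0.5,0,0,0],[0.28,-0.5,0,0,0],[0.28,-0.5,0,0,0],[0.28,-0.5,0,0,0],[0.28,-0.5,0,0,0]]}}

```text
clock: 11.55
tool_pos: [598.7, -198.4, -14.9]
ee_rot: [180.0, -0.0, 157.7]
wrist_force: [0.8, 0.1, -0.2]
width: 24.7
finger_force: 0.3
```

{"fn": "play_rows", "kwargs": {"increments": [[0.28,-0.5,0,0,0],[0.28,-0.5,0,0,0],[0.28,-0.5,0,0,0],[0.28,-0.4,0,0,0],[0.28,-0.2,0,0,0]]}}

```text
clock: 12.05
tool_pos: [637.6, -214.2, -14.9]
ee_rot: [180.0, 0.0, 157.7]
wrist_force: [-0.8, -0.0, 1.0]
width: 24.4
finger_force: 0.4
```

{"fn": "play_rows", "kwargs": {"increments": [[0.28,0.2,0,0,0],[0.28,0.5,0,-0.2,0],[0.28,0,0,-0.9,0],[0.28,0,0,-0.9,0],[0.28,0,0,-0.9,0]]}}

```text
clock: 12.55
tool_pos: [623.8, -208.5, 45.6]
ee_rot: [-180.0, 0.1, 157.8]
wrist_force: [-0.5, 0.1, 1.0]
width: 24.2
finger_force: 0.0
```

```bash
cat >> h.py <<'E'
O=np.array([655.8,-173.3]);A_=np.radians(-10.3);EX=np.array([np.cos(A_),np.sin(A_)]);EY=np.array([-EX[1],EX[0]])
def W(p): return O+p[0]*EX+p[1]*EY
def Pn(p): p=np.array(p[:2])-O; return np.array([p@EX,p@EY])
def bez(start,ctrl,end,n,off=25,so=38,z=-15,Z=60,ntr=17):
    a,b,e=W(Pn(start)),W(ctrl),W(end); w=[]
    for t in np.linspace(0,1,n+1):
        q=(1-t)**2*a+2*t*(1-t)*b+t*t*e; d=(1-t)*(b-a)+t*(e-b); d/=np.linalg.norm(d)
        h=np.degrees(np.arctan2(d[1],d[0])); w.append((*(q-off*d),z,h+180,1))
    d=(b-a)/np.linalg.norm(b-a); s=np.array(start)-so*d; h=w[0][3]
    print("TRANSIT");plan([(*s,Z,h,ntr),(*s,z,h,5)],.28)
    print("PUSH",s.round(1),round(h,1));plan([(*w[0][:3],h,2)]+w[1:],.28,(*s,z,h))
E
python3 - <<'E'
from h import *
cores("side")
bez((464,3),(-110,5),(22,2),28)
E
```

```text
side [337.6 159.1] [332, 155, 12, 9, 92] [ 658.  -221.7    8. ]
side [311.3 177.3] [298, 169, 27, 17, 125] [674.  -89.6   8. ]
side [297.3 184.1] [290, 179, 15, 11, 141] [689.8 -38.    8. ]
side [246.6 225.2] [227, 204, 40, 40, 265] [699.5 190.2   8. ]
side [270.5 215.8] [266, 207, 10, 15, 65] [669.6 126.6   8. ]
side [286.7 213.1] [276, 208, 20, 11, 55] [640.   95.1   8. ]
side [363.  215.7] [356, 210, 15, 12, 139] [461.7   3.9   8. ]
side [282.2 241.4] [263, 217, 40, 48, 294] [585.8 198.7   8. ]
side [284.5 225.1] [281, 222, 9, 7, 46] [616.7 141.3   8. ]
side [267.6 234.1] [264, 230, 8, 9, 48] [632.7 193.2   8. ]
side [334.1 250.7] [326, 244, 17, 14, 168] [459.8 165.5   8. ]
TRANSIT
[0.28, 0.76, 0.47, -0.03, 0.33], [0.28, 0.78, 0.43, -0.03, 0.33], [0.28, 0.8, 0.41, -0.04, 0.33], [0.28, 0.82, 0.37, -0.03, 0.33], [0.28, 0.82, 0.34, -0.03, 0.33],
[0.28, 0.84, 0.31, -0.03, 0.33], [0.28, 0.86, 0.27, -0.03, 0.33], [0.28, 0.86, 0.24, -0.04, 0.34], [0.28, 0.87, 0.21, -0.03, 0.33], [0.28, 0.88, 0.17, -0.03, 0.33],
[0.28, 0.88, 0.13, -0.03, 0.33], [0.28, 0.89, 0.1, -0.03, 0.33], [0.28, 0.89,
[... 781 characters left out ...]
8, -0.53, -0.03, 0.0, -0.24], [0.28, -0.52, -0.03, 0.0, -0.24], [0.28, -0.51, -0.03, 0.0, -0.25], [0.28, -0.51, -0.03, 0.0, -0.26],
[0.28, -0.5, -0.03, 0.0, -0.26], [0.28, -0.49, -0.03, 0.0, -0.27], [0.28, -0.49, -0.03, 0.0, -0.28], [0.28, -0.49, -0.04, 0.0, -0.28], [0.28, -0.48, -0.03, 0.0, -0.29],
[0.28, -0.48, -0.04, 0.0, -0.29], [0.28, -0.47, -0.03, 0.0, -0.29], [0.28, -0.47, -0.04, 0.0, -0.3], [0.28, -0.47, -0.04, 0.0, -0.3], [0.28, -0.47, -0.03, 0.0, -0.3],
[0.28, -0.47, -0.04, 0.0, -0.31], [0.28, -0.46, -0.04, 0.0, -0.3], [0.28, -0.47, -0.03, 0.0, -0.3], [0.28, -0.47, -0.04, 0.0, -0.3], [0.28, -0.47, -0.04, 0.0, -0.3],

end 653.2365905186781 -170.2854024824865 -15.0 168.40439758959482
```

{"fn": "play_rows", "kwargs": {"increments": [[0.28,0.76,0.47,-0.05,0.33],[0.28,0.78,0.43,-0.05,0.33],[0.28,0.8,0.41,-0.05,0.33],[0.28,0.82,0.37,-0.05,0.33],[0.28,0.82,0.34,0,0.33]]}}

```text
clock: 13.1
tool_pos: [570.6, -136.0, 48.6]
ee_rot: [180.0, 0.1, 146.3]
wrist_force: [0.9, -0.3, 0.4]
width: 24.7
finger_force: 0.0
```

{"fn": "play_rows", "kwargs": {"increments": [[0.28,0.84,0.31,-0.05,0.33],[0.28,0.86,0.27,-0.05,0.33],[0.28,0.86,0.24,-0.05,0.33],[0.28,0.87,0.21,-0.05,0.33],[0.28,0.88,0.17,0,0.33]]}}

```text
clock: 13.6
tool_pos: [517.5, -63.8, 52.5]
ee_rot: [180.0, 0.1, 135.0]
wrist_force: [-0.9, 0.0, 0.1]
width: 24.2
finger_force: 0.0
```

{"fn": "play_rows", "kwargs": {"increments": [[0.28,0.88,0.13,-0.05,0.33],[0.28,0.89,0.1,-0.05,0.33],[0.28,0.89,0.07,-0.05,0.33],[0.28,0.9,0.03,0,0.33],[0.28,0.9,0,0,0.33]]}}

```text
clock: 14.1
tool_pos: [464.5, 8.4, 55.3]
ee_rot: [179.9, 0.1, 123.6]
wrist_force: [-0.1, -0.3, -0.1]
width: 24.6
finger_force: 0.0
```

{"fn": "play_rows", "kwargs": {"increments": [[0.28,0.9,-0.04,0,0.33],[0.28,0.9,-0.08,0,0.33],[0.28,0,0,0,0],[0.28,0,0,0,0]]}}

```text
clock: 14.5
tool_pos: [443.8, 36.7, 55.0]
ee_rot: [179.9, 0.1, 119.3]
wrist_force: [0.7, -0.2, 0.3]
width: 24.2
finger_force: 0.0
```

{"fn": "play_rows", "kwargs": {"increments": [[0.28,0,0,0.8,0],[0.28,0,0,0.8,0],[0.28,0,0,0.8,0],[0.28,0,0,0.8,0],[0.28,0,0,0.3,0]]}}

```text
clock: 15.0
tool_pos: [443.1, 36.0, -16.8]
ee_rot: [-179.9, -0.0, 119.1]
wrist_force: [-0.2, 0.5, 0.7]
width: 24.5
finger_force: 0.0
```

{"fn": "play_rows", "kwargs": {"increments": [[0.28,-0.3,0,0,0],[0.28,-0.35,0,0,0],[0.28,-0.6,-0.02,0,-0.17],[0.28,-0.6,-0.02,0,-0.19],[0.28,-0.6,-0.02,0,-0.19]]}}

```text
clock: 15.5
tool_pos: [468.2, -7.4, -14.8]
ee_rot: [179.9, 0.1, 123.0]
wrist_force: [1.1, -0.3, -0.6]
width: 24.5
finger_force: 0.2
```

{"fn": "play_rows", "kwargs": {"increments": [[0.28,-0.6,-0.02,0,-0.2],[0.28,-0.58,-0.03,0,-0.2],[0.28,-0.56,-0.02,0,-0.21],[0.28,-0.56,-0.03,0,-0.21],[0.28,-0.54,-0.02,0,-0.22]]}}

```text
clock: 16.0
tool_pos: [499.2, -55.1, -14.8]
ee_rot: [180.0, 0.1, 130.1]
wrist_force: [-0.8, 0.4, -0.5]
width: 24.9
finger_force: 0.2
```

Run:
```python
from h import *
cores("side"); cores("top"); s=observe();print(s["tool_pos"],s["ee_rot"])
```

```text
side [310.9 177.4] [298, 169, 27, 18, 80] [674.9 -88.8   8. ]
side [297.4 184.1] [291, 179, 14, 12, 140] [689.5 -38.1   8. ]
side [246.6 223.4] [227, 205, 39, 37, 221] [703.7 184.2   8. ]
side [270.1 217.9] [266, 215, 9, 7, 48] [665.4 134.7   8. ]
side [282.4 241.1] [263, 217, 40, 48, 282] [585.9 197.7   8. ]
side [284.5 225.3] [281, 222, 9, 7, 43] [616.2 142.    8. ]
side [267.7 234.2] [264, 230, 8, 9, 46] [632.5 193.4   8. ]
side [334.1 250.6] [327, 244, 15, 14, 161] [460.1 165.2   8. ]
top [372.2 163.1] [345, 158, 55, 12, 83] [ 709.4 -186.8    8. ]
top [247.1 167.2] [224, 165, 56, 14, 74] [695.8 216.8   8. ]
top [310.2 176.5] [305, 170, 12, 14, 128] [665.4  13.5   8. ]
top [383.4 178.1] [378, 173, 12, 12, 70] [ 660.4 -222.3    8. ]
top [262.5 240.1] [257, 234, 12, 13, 83] [461.6 164.6   8. ]
[499.55173809 -55.72820228 -14.92439546] [1.79941990e+02 9.91375560e-02 1.29991308e+02]
```

B has left its spot and is moving with the fingers. I'll continue along the planned arc.

{"fn": "play_rows", "kwargs": {"increments": [[0.28,-0.54,-0.03,0,-0.23],[0.28,-0.53,-0.03,0,-0.24],[0.28,-0.52,-0.03,0,-0.24],[0.28,-0.51,-0.03,0,-0.25],[0.28,-0.51,-0.03,0,-0.26]]}}

```text
clock: 16.6
tool_pos: [532.0, -93.9, -15.2]
ee_rot: [180.0, 0.0, 138.5]
wrist_force: [-1.0, 0.2, 1.1]
width: 24.6
finger_force: 0.4
```

{"fn": "play_rows", "kwargs": {"increments": [[0.28,-0.5,-0.03,0,-0.26],[0.28,-0.5,-0.03,0,-0.27],[0.28,-0.5,-0.03,0,-0.28],[0.28,-0.5,-0.04,0,-0.28],[0.28,-0.48,-0.03,0,-0.29]]}}

```text
clock: 17.1
tool_pos: [569.1, -126.8, -15.3]
ee_rot: [180.0, 0.0, 148.0]
wrist_force: [0.3, 0.5, 1.2]
width: 24.2
finger_force: 0.4
```

Run:
```python
from h import *
c=cores("side"); s=observe();print(s["tool_pos"],s["ee_rot"])
cv2.imwrite("pics/f.png",cv2.convertScaleAbs(cv2.resize(c["image"][130:230,270:400],None,fx=5,fy=5,interpolation=cv2.INTER_CUBIC),alpha=1.8))
```

```text
side [311.1 177.3] [298, 170, 27, 16, 98] [674.7 -89.4   8. ]
side [297.4 184.1] [291, 179, 14, 11, 140] [689.7 -38.1   8. ]
side [246.6 223.4] [227, 205, 41, 37, 231] [703.7 184.2   8. ]
side [270.  217.7] [266, 215, 9, 7, 48] [666.1 134.    8. ]
side [281.9 241.6] [259, 217, 44, 48, 293] [586.2 199.7   8. ]
side [284.5 225.2] [281, 222, 9, 7, 44] [616.5 141.8   8. ]
side [267.6 234.1] [264, 230, 8, 9, 48] [632.8 193.2   8. ]
side [334.1 250.6] [327, 244, 16, 14, 162] [460.1 165.3   8. ]
[ 570.33882806 -128.05051029  -15.09979355] [1.79986162e+02 9.18334529e-02 1.48079627e+02]
```

View pics/f.png

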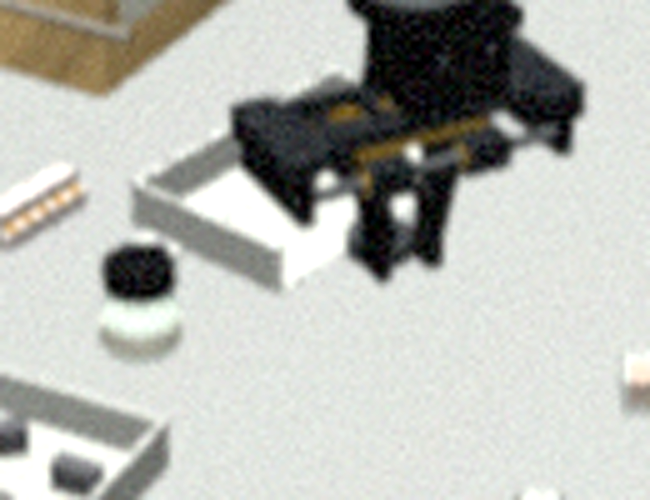

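The ring is nested ahead of the two fingers, around crop (400,240), just at the pen front. Continuing in.

{"fn": "play_rows", "kwargs": {"increments": [[0.28,-0.5,-0.04,0,-0.29],[0.28,-0.5,-0.03,0,-0.29],[0.28,-0.5,-0.04,0,-0.3],[0.28,-0.5,-0.04,0,-0.3],[0.28,-0.5,-0.03,0,-0.3]]}}

```text
clock: 17.65
tool_pos: [611.3, -153.2, -15.4]
ee_rot: [-180.0, -0.0, 158.2]
wrist_force: [-0.1, 0.2, 0.6]
width: 24.3
finger_force: 0.5
```

{"fn": "play_rows", "kwargs": {"increments": [[0.28,-0.5,-0.04,0,-0.3],[0.28,-0.46,-0.04,0,-0.3],[0.28,-0.46,-0.03,0,-0.3],[0.28,-0.4,-0.04,0,-0.3],[0.28,-0.2,0,0,0]]}}

```text
clock: 18.15
tool_pos: [648.8, -168.9, -15.5]
ee_rot: [180.0, 0.0, 166.4]
wrist_force: [-1.0, 0.3, 0.5]
width: 24.3
finger_force: 0.6
```

{"fn": "play_rows", "kwargs": {"increments": [[0.28,0.2,0,0,0],[0.28,0.5,0,-0.2,0],[0.28,0,0,-0.9,0],[0.28,0,0,-0.9,0],[0.28,0,0,-0.9,0]]}}

```text
clock: 18.65
tool_pos: [635.6, -165.5, 45.0]
ee_rot: [-180.0, 0.1, 166.4]
wrist_force: [0.6, 0.1, 0.0]
width: 24.4
finger_force: 0.0
```

Run:
```python
from h import *
cores("side");cores("top")
bez((461,165),(-100,5),(20,50),36,ntr=26)
```

```text
side [311.  177.3] [298, 169, 27, 18, 124] [674.9 -89.5   8. ]
side [297.4 184.2] [291, 179, 14, 12, 141] [689.6 -37.9   8. ]
side [247.  224.9] [227, 205, 44, 39, 273] [699.3 188.6   8. ]
side [270.4 217.2] [266, 211, 10, 11, 57] [666.5 131.6   8. ]
side [288.1 213.9] [277, 211, 21, 7, 47] [634.8  96.2   8. ]
side [275.1 245. ] [238, 217, 65, 48, 381] [593.1 218.7   8. ]
side [284.4 225.1] [280, 222, 10, 7, 46] [616.8 141.6   8. ]
side [267.5 234.1] [264, 230, 8, 9, 48] [632.8 193.4   8. ]
side [334.1 250.6] [326, 244, 16, 14, 165] [460.  165.4   8. ]
top [262.6 165.6] [246, 165, 34, 2, 35] [700.9 166.9   8. ]
top [310.2 176.5] [305, 170, 12, 14, 128] [665.4  13.5   8. ]
top [262.4 240.1] [257, 234, 12, 13, 82] [461.7 164.8   8. ]
TRANSIT
[0.28, 0.52, 0.6, -0.02, 0.33], [0.28, 0.54, 0.58, -0.03, 0.33], [0.28, 0.56, 0.56, -0.02, 0.33], [0.28, 0.59, 0.54, -0.03, 0.34], [0.28, 0.6, 0.51, -0.02, 0.33],
[0.28, 0.63, 0.48, -0.03, 0.33], [0.28, 0.64, 0.47, -0.02, 0.33], [0.28, 0.66, 0.43, -0.03, 0.33], [0.28, 0.68, 0.41, -0.02, 0.33], [0.28, 0.7, 0.38, -0.03, 0.33],
[0.28, 0.71, 0.36, -0.0
[... 1418 characters left out ...]
-0.53, -0.03, 0.0, -0.28],
[0.28, -0.5, -0.04, 0.0, -0.3], [0.28, -0.48, -0.04, 0.0, -0.32], [0.28, -0.47, -0.04, 0.0, -0.35], [0.28, -0.45, -0.05, 0.0, -0.37], [0.28, -0.43, -0.05, 0.0, -0.4],
[0.28, -0.42, -0.05, 0.0, -0.44], [0.28, -0.4, -0.06, 0.0, -0.46], [0.28, -0.39, -0.06, 0.0, -0.5], [0.28, -0.38, -0.07, 0.0, -0.52], [0.28, -0.37, -0.07, 0.0, -0.56],
[0.28, -0.36, -0.08, 0.0, -0.58], [0.28, -0.36, -0.08, 0.0, -0.61], [0.28, -0.35, -0.08, 0.0, -0.62], [0.28, -0.35, -0.08, 0.0, -0.63], [0.28, -0.35, -0.08, 0.0, -0.64],
[0.28, -0.34, -0.08, 0.0, -0.63], [0.28, -0.35, -0.08, 0.0, -0.62], [0.28, -0.36, -0.08, 0.0, -0.6], 
end 659.8079255102149 -132.15440114977517 -15.0 190.26534149960685
```

Run:
```python
from h import *
c=camera("top");j1=ray(c,[(310.2,176.5)],55)[0]; c=camera("side"); j2=ray(c,[(297.4,184.1)],50)[0]; print("jar",j1,j2)
J=(j1[:2]+j2[:2])/2
for ctrl in((-100,5),(-150,10),(-170,20),(-200,35),(-180,45)):
    a,b,e=np.array([461,165.]),W(ctrl),W((20,48)); m=1e9
    for t in np.linspace(0,1,200):
        q=(1-t)**2*a+2*t*(1-t)*b+t*t*e; d=(1-t)*(b-a)+t*(e-b); d/=np.linalg.norm(d); n=np.array([-d[1],d[0]])
        r=J-(q-25*d); u=max(abs(r@d)-37.5,0); v=max(abs(r@n)-95,0); D=np.hypot(u,v)-22
        if D<m: m=D;tm=t
        if abs(Pn(q)[0]+55)<1: yf=Pn(q)[1]
    print(ctrl,"clear",round(m,1),round(tm,2),"y at front",yf.round(1))
bez((461,165),(-170,20),(20,48),36,ntr=26)
```

```text
jar [657.87513023  13.12530018  55.        ] [654.87681163  16.53918275  50.        ]
(-100, 5) clear 4.3 0.46 y at front 52.6
(-150, 10) clear 19.0 0.58 y at front 47.9
(-170, 20) clear 19.4 0.7 y at front 49.8
(-200, 35) clear 17.3 0.79 y at front 52.3
(-180, 45) clear 11.5 0.71 y at front 57.1
TRANSIT
[0.28, 0.5, 0.61, -0.03, 0.39], [0.28, 0.53, 0.58, -0.03, 0.4], [0.28, 0.56, 0.56, -0.03, 0.39], [0.28, 0.58, 0.53, -0.04, 0.39], [0.28, 0.6, 0.5, -0.03, 0.39],
[0.28, 0.63, 0.48, -0.03, 0.4], [0.28, 0.65, 0.44, -0.03, 0.39], [0.28, 0.67, 0.41, -0.03, 0.39], [0.28, 0.69, 0.38, -0.03, 0.4], [0.28, 0.71, 0.35, -0.03, 0.39],
[0.28, 0.72, 0.32, -0.03, 0.39], [0.28, 0.74, 0.28, -0.04, 0.39], [0.28, 0.75, 0.24, -0.03, 0.4], [0.28, 0.76, 0.21, -0.03, 0.39], [0.28, 0.76, 0.17, -0.03, 0.39],
[0.28, 0.78, 0.14, -0.03, 0.4], [0.28, 0.78, 0.1, -0.03, 0.39], [0.28, 0.79, 0.06, -0.03, 0.39], [0.28, 0.78, 0.03, -0.04, 0.39], [0.28, 0.79, -0.01, -0.03, 0.4],
[0.28, 0.79, -0.05, -0.03, 0.39], [0.28, 0.78, -0.09, -0.03, 0.39], [0.28, 0.78, -0.12, -0.03, 0.4], [0.28, 0.77, -0.16, -0.03, 0.39], [0.28, 0
[... 955 characters left out ...]
8, -0.52, -0.04, 0.0, -0.36],
[0.28, -0.51, -0.04, 0.0, -0.38], [0.28, -0.5, -0.05, 0.0, -0.4], [0.28, -0.5, -0.05, 0.0, -0.41], [0.28, -0.48, -0.05, 0.0, -0.41], [0.28, -0.48, -0.05, 0.0, -0.43],
[0.28, -0.48, -0.06, 0.0, -0.43], [0.28, -0.48, -0.05, 0.0, -0.44], [0.28, -0.47, -0.05, 0.0, -0.44], [0.28, -0.47, -0.06, 0.0, -0.45], [0.28, -0.48, -0.05, 0.0, -0.44],
[0.28, -0.48, -0.05, 0.0, -0.43], [0.28, -0.48, -0.05, 0.0, -0.43], [0.28, -0.48, -0.06, 0.0, -0.42], [0.28, -0.5, -0.04, 0.0, -0.4], [0.28, -0.5, -0.05, 0.0, -0.4],
[0.28, -0.5, -0.05, 0.0, -0.38], [0.28, -0.52, -0.04, 0.0, -0.37], [0.28, -0.53, -0.04, 0.0, -0.36], 
end 659.044970776413 -128.75893402230136 -15.0 178.11741798235548
```

{"fn": "play_rows", "kwargs": {"increments": [[0.28,0.5,0.61,-0.05,0.39],[0.28,0.53,0.58,-0.05,0.39],[0.28,0.56,0.56,-0.05,0.39],[0.28,0.58,0.53,-0.05,0.39],[0.28,0.6,0.5,-0.05,0.39]]}}

```text
clock: 19.35
tool_pos: [599.7, -94.1, 46.6]
ee_rot: [-180.0, -0.1, 152.9]
wrist_force: [-0.2, -0.6, -0.0]
width: 24.4
finger_force: 0.0
```

{"fn": "play_rows", "kwargs": {"increments": [[0.28,0.63,0.48,-0.05,0.39],[0.28,0.65,0.44,-0.05,0.39],[0.28,0.67,0.41,-0.05,0.39],[0.28,0.69,0.38,-0.05,0.39],[0.28,0.71,0.35,-0.05,0.39]]}}

```text
clock: 19.85
tool_pos: [565.1, -23.3, 51.6]
ee_rot: [-180.0, -0.0, 139.5]
wrist_force: [0.5, -0.5, 0.1]
width: 24.0
finger_force: 0.0
```

{"fn": "play_rows", "kwargs": {"increments": [[0.28,0.72,0.32,-0.05,0.39],[0.28,0.74,0.28,-0.05,0.39],[0.28,0.75,0.24,-0.05,0.39],[0.28,0.76,0.21,-0.05,0.39],[0.28,0.76,0.17,-0.05,0.39]]}}

```text
clock: 20.35
tool_pos: [530.5, 47.3, 56.7]
ee_rot: [-180.0, -0.0, 126.1]
wrist_force: [-0.4, -0.4, 0.0]
width: 24.1
finger_force: 0.0
```

{"fn": "play_rows", "kwargs": {"increments": [[0.28,0.78,0.14,0,0.4],[0.28,0.78,0.1,0,0.4],[0.28,0.79,0.06,0,0.4],[0.28,0.78,0.03,0,0.4],[0.28,0.79,0,0,0.4]]}}

```text
clock: 20.85
tool_pos: [496.1, 118.1, 56.7]
ee_rot: [-179.9, -0.0, 112.3]
wrist_force: [-0.4, 0.0, 0.4]
width: 24.1
finger_force: 0.0
```

{"fn": "play_rows", "kwargs": {"increments": [[0.28,0.79,-0.05,0,0.4],[0.28,0.78,-0.09,0,0.4],[0.28,0.78,-0.12,0,0.4],[0.28,0.77,-0.16,0,0.4],[0.28,0.76,-0.19,0,0.4]]}}

```text
clock: 21.35
tool_pos: [461.7, 188.9, 56.7]
ee_rot: [-179.9, 0.0, 98.6]
wrist_force: [-0.1, -0.1, 0.1]
width: 24.1
finger_force: 0.0
```

{"fn": "play_rows", "kwargs": {"increments": [[0.28,0.75,-0.23,0,0.4],[0.28,0,0,0,0],[0.28,0,0,0,0]]}}

```text
clock: 21.65
tool_pos: [455.6, 202.3, 56.9]
ee_rot: [-180.0, 0.0, 96.0]
wrist_force: [0.1, 0.2, -0.8]
width: 24.4
finger_force: 0.0
```

{"fn": "play_rows", "kwargs": {"increments": [[0.28,0,0,0.8,0],[0.28,0,0,0.8,0],[0.28,0,0,0.8,0],[0.28,0,0,0.8,0],[0.28,0,0,0.35,0]]}}

```text
clock: 22.15
tool_pos: [455.3, 201.1, -15.3]
ee_rot: [-179.9, 0.0, 95.9]
wrist_force: [0.6, -0.2, 0.7]
width: 24.4
finger_force: 0.0
```

{"fn": "play_rows", "kwargs": {"increments": [[0.28,-0.3,0,0,0],[0.28,-0.35,0,0,0],[0.28,-0.4,-0.01,0,-0.08],[0.28,-0.4,-0.01,0,-0.08],[0.28,-0.77,-0.01,0,-0.16]]}}

```text
clock: 22.65
tool_pos: [460.5, 158.4, -13.2]
ee_rot: [179.9, -0.0, 98.2]
wrist_force: [0.0, -0.1, 0.4]
width: 24.6
finger_force: 0.2
```

{"fn": "play_rows", "kwargs": {"increments": [[0.28,-0.76,-0.02,0,-0.17],[0.28,-0.73,-0.02,0,-0.18],[0.28,-0.72,-0.02,0,-0.2],[0.28,-0.7,-0.02,0,-0.2],[0.28,-0.68,-0.03,0,-0.21]]}}

```text
clock: 23.15
tool_pos: [471.4, 86.2, -13.3]
ee_rot: [180.0, 0.0, 104.8]
wrist_force: [-0.6, 0.7, 0.4]
width: 24.5
finger_force: 0.3
```

{"fn": "play_rows", "kwargs": {"increments": [[0.28,-0.66,-0.02,0,-0.22],[0.28,-0.65,-0.03,0,-0.24],[0.28,-0.63,-0.03,0,-0.25],[0.28,-0.61,-0.03,0,-0.26],[0.28,-0.6,-0.03,0,-0.28]]}}

```text
clock: 23.65
tool_pos: [488.0, 25.5, -13.3]
ee_rot: [180.0, 0.0, 113.4]
wrist_force: [-0.5, -0.4, -0.1]
width: 24.3
finger_force: 0.3
```

Run:
```python
from h import *
c=cores("side");cores("top"); s=observe();p=s["tool_pos"];print(p,s["ee_rot"])
```

```text
side [297.4 184.1] [291, 179, 14, 11, 137] [689.8 -38.2   8. ]
side [246.1 224. ] [227, 205, 39, 37, 218] [703.4 187.    8. ]
side [270.1 217.8] [266, 215, 9, 7, 47] [665.9 134.1   8. ]
side [282.8 240.7] [264, 217, 39, 47, 273] [586.2 195.8   8. ]
side [284.6 225.3] [281, 223, 9, 6, 41] [615.8 141.9   8. ]
side [267.7 234.3] [264, 230, 8, 9, 43] [632.1 193.7   8. ]
top [372.  163.1] [345, 158, 55, 12, 82] [ 709.6 -186.     8. ]
top [246.9 167.2] [224, 165, 56, 14, 73] [695.7 217.5   8. ]
top [368.1 174.5] [363, 169, 12, 12, 71] [ 672.1 -172.9    8. ]
top [310.2 176.5] [305, 170, 12, 14, 129] [665.6  13.5   8. ]
top [383.4 178.1] [378, 173, 12, 12, 70] [ 660.4 -222.3    8. ]
[488.31122844  24.48070657 -13.42757318] [1.79973283e+02 5.58396022e-02 1.13222784e+02]
```

{"fn": "play_rows", "kwargs": {"increments": [[0.28,-0.58,-0.03,0.05,-0.29],[0.28,-0.57,-0.04,0,-0.31],[0.28,-0.55,-0.03,0,-0.32],[0.28,-0.54,-0.04,0,-0.34],[0.28,-0.53,-0.05,0,-0.35]]}}

```text
clock: 24.25
tool_pos: [509.9, -24.2, -14.5]
ee_rot: [180.0, 0.0, 124.5]
wrist_force: [-0.3, -0.2, 0.3]
width: 24.0
finger_force: 0.2
```

{"fn": "play_rows", "kwargs": {"increments": [[0.28,-0.52,-0.04,0,-0.36],[0.28,-0.51,-0.04,0,-0.38],[0.28,-0.5,-0.05,0,-0.4],[0.28,-0.5,-0.05,0,-0.41],[0.28,-0.48,-0.05,0,-0.41]]}}

```text
clock: 24.75
tool_pos: [538.3, -65.7, -14.6]
ee_rot: [180.0, -0.0, 138.0]
wrist_force: [0.1, 0.9, -0.1]
width: 24.6
finger_force: 0.3
```

{"fn": "play_rows", "kwargs": {"increments": [[0.28,-0.48,-0.05,0,-0.43],[0.28,-0.48,-0.06,0,-0.43],[0.28,-0.48,-0.05,0,-0.44],[0.28,-0.47,-0.05,0,-0.44],[0.28,-0.47,-0.06,0,-0.45]]}}

```text
clock: 25.25
tool_pos: [573.5, -98.0, -14.6]
ee_rot: [180.0, -0.0, 153.0]
wrist_force: [-0.2, 0.2, 1.2]
width: 24.6
finger_force: 0.3
```

Run:
```python
from h import *
s=observe();p=s["tool_pos"];a=np.radians(s["ee_rot"][2]);print(p,s["ee_rot"][2]);q=p[:2]-25*np.array([np.cos(a),np.sin(a)]);print(q,Pn(q),Pn(p))
c=cores("top")
a,b,e=q,W((-50,38)),W((20,48)); n=11; w=[]
for t in np.linspace(0,1,n+1)[1:]:
    x=(1-t)**2*a+2*t*(1-t)*b+t*t*e; d=(1-t)*(b-a)+t*(e-b); d/=np.linalg.norm(d); w.append((*(x-25*d),-15,np.degrees(np.arctan2(d[1],d[0]))+180,1))
plan(w,.28)
c=camera("side");cv2.imwrite("pics/g.png",cv2.convertScaleAbs(cv2.resize(c["image"][130:230,270:400],None,fx=5,fy=5,interpolation=cv2.INTER_CUBIC),alpha=1.8))
```

```text
[573.46131484 -97.9765117  -14.57194475] 153.02172103228918
[ 595.74077908 -109.31782879] [-70.53152279  52.21237921] [-94.47980693  59.38731384]
top [372.  163.1] [345, 158, 55, 12, 82] [ 709.6 -186.     8. ]
top [246.6 167.2] [224, 165, 56, 14, 69] [695.6 218.5   8. ]
top [310.2 176.5] [305, 170, 12, 14, 128] [665.4  13.5   8. ]
top [383.4 178.1] [378, 173, 12, 12, 70] [ 660.4 -222.3    8. ]
[0.28, -0.17, 0.17, 0.03, 1.32], !![0.28, -0.27, -0.14, -0.0, -1.05], !![0.28, -0.31, -0.11, -0.0, -0.84], [0.28, -0.34, -0.09, -0.0, -0.67], [0.28, -0.37, -0.06, -0.0, -0.55],
[0.28, -0.42, -0.06, -0.0, -0.44], [0.28, -0.45, -0.04, -0.0, -0.37], [0.28, -0.49, -0.04, -0.0, -0.31], [0.28, -0.54, -0.03, -0.0, -0.26], [0.28, -0.58, -0.03, -0.0, -0.22],
[0.28, -0.62, -0.02, -0.0, -0.2], 
end 659.0565792157007 -128.7319471263698 -15.065485599184528 177.83303180077064
```

On the planned path; I'm finishing with the original rows.

{"fn": "play_rows", "kwargs": {"increments": [[0.28,-0.48,-0.05,0,-0.44],[0.28,-0.48,-0.05,0,-0.43],[0.28,-0.48,-0.05,0,-0.43],[0.28,-0.48,-0.06,0,-0.42],[0.28,-0.5,-0.04,0,-0.4]]}}

```text
clock: 25.85
tool_pos: [616.3, -119.7, -14.8]
ee_rot: [180.0, -0.0, 167.5]
wrist_force: [0.3, 0.9, -0.1]
width: 24.2
finger_force: 0.2
```

{"fn": "play_rows", "kwargs": {"increments": [[0.28,-0.5,-0.05,0,-0.4],[0.28,-0.5,-0.05,0,-0.38],[0.28,-0.5,-0.04,0,-0.35],[0.28,-0.4,-0.02,0,-0.2],[0.28,-0.15,0,0,0]]}}

```text
clock: 26.35
tool_pos: [657.0, -128.8, -14.8]
ee_rot: [180.0, 0.0, 176.6]
wrist_force: [-0.3, 0.0, 0.2]
width: 24.3
finger_force: 0.2
```

{"fn": "play_rows", "kwargs": {"increments": [[0.28,0.2,0,0,0],[0.28,0.5,0,-0.2,0],[0.28,0,0,-0.9,0],[0.28,0,0,-0.9,0],[0.28,0,0,-0.9,0]]}}

```text
clock: 26.85
tool_pos: [643.3, -128.5, 46.0]
ee_rot: [-180.0, 0.1, 176.6]
wrist_force: [-0.4, -0.0, -0.0]
width: 24.5
finger_force: 0.0
```

{"fn": "play_rows", "kwargs": {"increments": [[0.28,0.3,0,-0.9,0],[0.28,0.9,0,-0.5,0],[0.28,0.9,0,-0.3,0],[0.28,0.9,0,0,0],[0.28,0.9,0,0,0]]}}

```text
clock: 27.35
tool_pos: [564.3, -123.8, 78.8]
ee_rot: [-180.0, 0.1, 176.7]
wrist_force: [0.7, 0.2, 1.6]
width: 24.3
finger_force: 0.0
```

{"fn": "play_rows", "kwargs": {"increments": [[0.28,0.9,0,0,0],[0.28,0.9,0,0,0],[0.28,0.5,0,0,0],[0.28,0,0,0,0]]}}

```text
clock: 27.75
tool_pos: [518.2, -121.5, 78.1]
ee_rot: [-179.9, 0.0, 176.6]
wrist_force: [0.0, -1.4, -0.3]
width: 24.7
finger_force: 0.0
```

Run:
```python
from h import *
c=cores("top");cores("side");print(Pn((660,-222)),Pn((672,-173)))
cv2.imwrite("pics/h.png",cv2.convertScaleAbs(cv2.resize(np.vstack([c["image"][130:280,225:425],camera("side")["image"][130:280,250:450]]),None,fx=2,fy=2,interpolation=cv2.INTER_CUBIC),alpha=1.7))
```

```text
top [372.2 163.1] [345, 158, 55, 12, 83] [ 709.4 -186.8    8. ]
top [246.5 167.2] [224, 165, 56, 14, 72] [695.7 218.7   8. ]
top [354.  171.5] [349, 166, 12, 12, 71] [ 681.8 -127.6    8. ]
top [368.1 174.5] [363, 169, 12, 12, 70] [ 672.2 -173.1    8. ]
top [310.2 176.5] [305, 170, 12, 14, 129] [665.6  13.5   8. ]
top [383.4 178.1] [378, 173, 12, 12, 70] [ 660.4 -222.3    8. ]
side [327.5 164.6] [311, 155, 33, 21, 270] [ 668.6 -177.     8. ]
side [311.3 177.5] [298, 169, 27, 18, 127] [673.6 -88.8   8. ]
side [297.4 184.1] [290, 179, 15, 12, 142] [689.7 -37.9   8. ]
side [247.6 222.7] [227, 205, 45, 37, 248] [703.3 180.5   8. ]
side [270.4 217.2] [266, 211, 9, 11, 57] [666.5 131.8   8. ]
side [282.3 241.4] [262, 217, 41, 48, 295] [585.8 198.6   8. ]
side [284.5 225.2] [281, 222, 9, 7, 44] [616.4 141.7   8. ]
side [267.6 234. ] [264, 230, 8, 9, 49] [632.9 193.    8. ]
[ 12.83998504 -47.16423204] [15.88529695  3.1917614 ]
```

View pics/h.png

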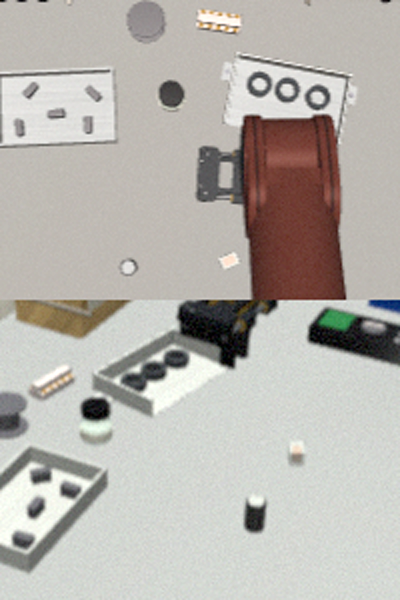

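All three rings lie flat inside the pen, at picture positions (259,84), (287,90) and (317,97). The jar, capacitor and relay are unmoved, and the gripper is clear of everything.

```bash
python3 -c "
from cell import *
print(hand_in())"
```

```text
the job is handed in; nothing more can be done
None
```

All three ring cores lie flat in the pen, each about 45 mm or more inside its open front edge, the other things on the bench look undisturbed, and the job is handed in at about 28 s on the clock.

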